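# Slide the cup off a covered topping pan and fold its flap open

## Task

Open the narrow topping pan for service with gentle pushes of the fingertips, gripping and picking up nothing. First slide the small cup of yellow spread that stands on its front flap sideways onto the cover of the wide pan next to it, so that it stands there upright; then swing the narrow pan's front flap up (its pull tab can be caught from below) and push it over past upright, so that it drops back and lies folded open on the back half of its cover. The cup stays on the covers all the way, both pans stay standing where they are, the wide pan stays closed, and the other things on the worktop are left alone.

Things in the scene. Friction and masses are not known exactly. Their poses are not given: they have to be found in the camera images.
- narrow_pan: Narrow steel pan, full, 174 x 322 mm, 64 mm high, 2.2 kg. Origin: middle of its underside. y axis along its length, away from the robot; x axis to the robot's right (yaw -1.57 +- 0.1 rad). Its flat steel cover is 178 mm wide, top face at z = 68 mm; the back half is fixed, the front half is the flap. The wide pan is beside it, left or right, 4 to 12 mm between the covers.
- wide_pan: Wide steel pan, full, 262 mm wide, of the same length, height and kind of cover (266 mm wide, top face at z = 68 mm), 3 kg, beside the narrow one, the same way round. Origin: middle of its underside; axes as those of the narrow pan.
- cup_mid (a point): Middle of the small round steel portion cup, full of yellow spread, half-way up (z = 87 mm when it stands on a cover). 37 mm high, 61 mm wide at the rim, 46 mm at the base; 80 g, loose. It starts standing on the narrow pan's flap. About 1 N slides it.
- narrow_pan_hinge (a point): Middle of the narrow flap's hinge line, at the cover's top face (z = 68 mm), 63 mm nearer to the robot than the pan's middle. Axes as those of the pan; the hinge line runs along x. The hinge barrel stands 2.5 mm over the cover.
- narrow_flap_tab (a point): Middle of the front edge of the narrow flap's pull tab; moves with the flap. The tab is a flat continuation of the flap, 74 mm wide, 31 mm long, 4 mm thick, its edge rolled to 7 mm. Hinge line to flap's front edge: 100 mm; to the tab's edge: 131 mm. Closed, its underside is 62 mm over the worktop, with open space below.
- narrow_flap (a joint): Angle of the narrow pan's flap, rad: 0 closed (flat), 1.57 upright, 3.05 folded back onto the cover's back half (stop). 0.2 kg; about 1 N at the tab lifts it. Short of upright it falls shut; past 1.7 it falls open by itself within 1.5 s (damped hinge).
- wide_flap (a joint): Angle of the wide pan's flap, rad; 0 closed, and it stays closed.
- portion_cup_1: Empty small steel portion cup, 61 mm wide, 37 mm high, right of the pans; a bystander. Origin: middle of its underside.
- salt_shaker: Salt shaker, 44 mm wide, 90 mm high, right of the pans; a bystander. Origin: middle of its underside.
- squeeze_bottle_0: Squeeze bottle, 57 mm wide, 218 mm high, right of the pans; a bystander. Origin: middle of its underside.
- spread_tub: Tub of spread, 96 x 137 x 53 mm, left of the pans, at the back; a bystander. Origin: middle of its underside.
- tongs: Steel tongs, 336 x 66 x 38 mm, lying left of the pans; a bystander. Origin: middle of its underside.
- pastry_brush: Pastry brush, 222 mm long, 14 mm high, lying in front on the left; a bystander. Origin: middle of its underside.
- probe: Probe thermometer, 212 mm long, 22 mm high, lying in front on the right; a bystander. Origin: middle of its underside.
- portion_cup_0: The same cup of yellow spread; origin: middle of its underside.
Not all that is in view belongs to the job. Leave any green or pink look-alike of the portion_cup_0 alone.

How it is judged:
By the outcome, as a careful person would: the job done as asked, in the order asked, and still so for the second after the job is handed in, with the robot touching nothing.
It also fails if it takes over 64 s, if anything falls off the work surface, if the arm or the gripper's body presses on something with over 40 N, if the wrist force passes 120 N, or if a joint passes its speed limit or range.

## Robot

A 6-joint arm with a two-finger parallel gripper is mounted at the origin on a cart in front of the work surface, level with it; the furniture and walls round the work are solid. World frame = base frame: x ahead of the robot, y to its left, z up, the work surface at z = 0. Lengths are in mm, angles in rad, forces in N, time in s.
With the tool pointing down it reaches from about 275 to 850 mm from the base axis. Payload 5.2 kg.
Tool frame: the origin (TCP) lies midway between the tips of the shut fingers; the grasp point (between the pads) lies 19 mm behind it (bot.tcp_to_grasp is the distance from the TCP to the grasp point, in mm); z points along the fingers, y is the line along which they close (so a half turn about z gives the same grasp; the last joint's range is limited). The gripper opens to 85 mm and grips with 20 to 120 N. Pads are 22 mm wide; open, the fingers measure 114 mm over their backs; the gripper's body (76 mm by 85 mm) begins 54 mm behind the grasp point. The pads swing forward as they close: fully open they stand 13 mm farther back than shut.
Start: joints at [0.908, 0.259, 1.535, -0, 1.348, -0.203], TCP at [244.053, 492.893, 231.31] pointing down, gripper open.
Joint ranges: [-3.14, 3.14], [-0.91, 2.08], [0.19, 2.58], [-1.22, 4.36], [0.22, 2.71], [-3.12, 3.12]. Speed limits (rad/s): [2.57, 2.57, 3.14, 3.14, 3.14, 3.14].

## Interface

Orientations are given as a unit quaternion [w, x, y, z].
In Python, from cell import telemetry, cams, bot gives the robot as it stands. The module is installed in compiled form; this text tells all that it offers.
- The arm moves only by the tool play_rows, never from a script. Its argument "series" is a list of rows, each a list of 5 numbers: the closure, from -1 (fully open) to 1 (shut), so that 0 is half open, then the shift along the tool's x, y, z in m, then the turn about the tool's z in degrees. A call has 1 to 5 rows; each row shifts and turns the commanded pose from where the row before left it, along the tool's axes as they then stand; what a row does not reach is not made up. A row lasts 1/10 s, in which the tool goes at most 50 mm and 8.59 degrees, less where a joint would pass 70% of its speed; a pose out of reach is approached as far as the arm can. A call is refused whole if a number of a shift passes 0.05 or a number of a turn 8.59, either way. A call with a gripper value outside its range is refused whole. The fingers move at their own pace and stop on an object; the grip force is fixed at half the most. Time passes only in rows, so rows that do not move let the fingers close. It gives the time, the measured TCP pose, the force, the opening and the grip force at its end, in the units of the state.
- telemetry.read_state(): the state, without advancing time (a new reading comes with each control period).
- cams.read_camera(name): name is "side" or "top" or "wrist"; returns the picture (400x640x3 uint8, blue, green, red); there is no depth.
- cams.camera_model(name): a dict with "fx", "fy", "cx", "cy" (pixels), "cam_to_world" (4x4, takes a point from camera to world coordinates); the wrist camera has in their place "T_tool_cam" (4x4, takes a point from camera to tool coordinates, whose origin is the TCP and whose axes are the flange's). Camera axes: x right, y up, looking along -z (the intrinsics and any distortion apply to the point x, -y, -z); pixel columns grow to the right and rows downward; lengths in mm; the calibration is good to about 2 mm. A picture is of the moment at which its call begins: read the wrist's pose just before it. camera_model takes no time and is no camera call.
- bot.sign_off(): hands the job in; it is judged then, once.
The state is a dict: "time_s": time; "joint_pos": joint angles; "joint_vel": joint speeds; "joint_efforts": joint torques, N m; "tool_pos": TCP position; "ee_rot": TCP orientation; "wrist_force": force on the tool from outside, world axes, zero at the start; "ft_torque": the same for the moment, N m; "opening": opening from 0.0 (shut) to 1.0 (fully open); "grip_force": force on a finger pad.
Only numpy, scipy, OpenCV 4.12 (cv2) and the standard library are available. Lean on these libraries where they do the work, as an engineer would, in place of code of your own. Each camera call takes 0.05 s, during which the arm holds its last target. There are 200 camera calls.

## Working session

There is one attempt and no reset: what is moved stays moved. The work goes in short steps, Python scripts to look and compute and a tool call to move; the robot and the scene stay as the last step left them, time stands still between calls to the robot, and variables do not carry over. Pictures are saved under pics/ and viewed, at most 10 in all, crops included, and the job is handed in when it is done.

Besides the shell and the picture viewer there is one more tool, called after "Emit:" as name(argument=value, ...) on one line, values as JSON. play_rows: Moves the arm, as the interface text tells. Its arguments: {"type":"object","properties":{"series":{"type":"array"}},"required":["series"]}

```bash
mkdir -p pics; cat > h.py <<'E'
import numpy as np,cv2
from cell import telemetry,cams,bot
from scipy.spatial.transform import Rotation as R
def ray(m,u,v,z):
    T=np.array(m["cam_to_world"]);d=T[:3,:3]@np.array([(u-m["cx"])/m["fx"],-(v-m["cy"])/m["fy"],-1]);o=T[:3,3]
    return o+d*(z-o[2])/d[2]
def proj(m,p):
    T=np.linalg.inv(np.array(m["cam_to_world"]));q=T[:3,:3]@np.array(p)+T[:3,3]
    return m["cx"]+m["fx"]*q[0]/-q[2], m["cy"]-m["fy"]*q[1]/-q[2]
E
python3 - <<'E'
from h import *
for n in("top","side"):
    cv2.imwrite(f"pics/{n}0.png",cams.read_camera(n));m=cams.camera_model(n);print(n,{k:(np.round(v,3).tolist()) for k,v in m.items() if k!='name'})
s=telemetry.read_state();print(s["tool_pos"],s["ee_rot"],s["time_s"],R.from_quat(np.roll(s["ee_rot"],-1)).as_matrix().round(3))
E
```

```text
top {'fx': 452.301, 'fy': 452.301, 'cx': 319.81, 'cy': 200.078, 'cam_to_world': [[-0.008, 0.989, -0.149, 317.69], [-1.0, -0.009, -0.007, 73.731], [-0.009, 0.149, 0.989, 1403.674], [0.0, 0.0, 0.0, 1.0]]}
side {'fx': 406.153, 'fy': 406.153, 'cx': 313.277, 'cy': 201.681, 'cam_to_world': [[0.98, 0.141, -0.142, 336.206], [-0.2, 0.639, -0.743, -905.829], [-0.014, 0.756, 0.654, 942.226], [0.0, 0.0, 0.0, 1.0]]}
[243.75164174 492.50130606 230.56226179] [-3.49747192e-04  2.27871695e-01  9.73690821e-01 -7.44082209e-04] 0.1 [[-0.896  0.444 -0.001]
 [ 0.444  0.896 -0.001]
 [ 0.    -0.002 -1.   ]]
```

View pics/top0.png

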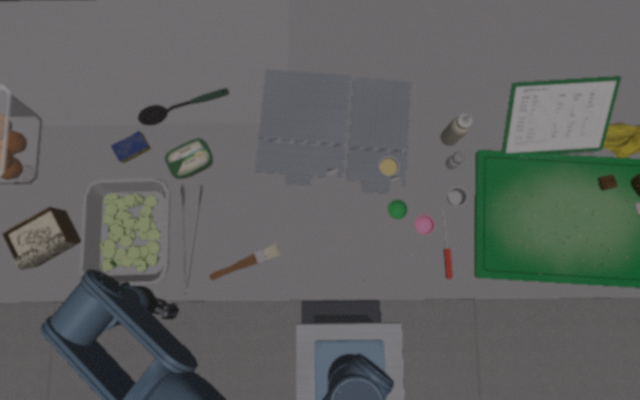

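View pics/side0.png

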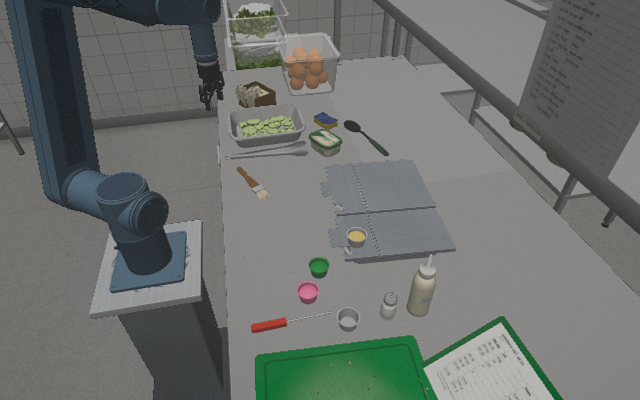

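The top view shows the wide pan on the left (columns 257–350) and the narrow one on the right (348–410). The cup is at about (389,167), the hinge line at row ~150, and the narrow tab at about (376,186). I'll zoom in to get accurate edges.

```bash
python3 - <<'E'
from h import *
a=cv2.imread("pics/top0.png")[60:220,240:430];a=cv2.convertScaleAbs(cv2.resize(a,None,fx=4,fy=3.75,interpolation=cv2.INTER_CUBIC)[:600],alpha=1.8)
cv2.imwrite("pics/topz.png",a)
for n in("top","side"):
    im=cams.read_camera(n);h=cv2.cvtColor(im,cv2.COLOR_BGR2HSV);k=cv2.inRange(h,(18,80,80),(34,255,255))
    c,l,st,ce=cv2.connectedComponentsWithStats(k);m=cams.camera_model(n)
    for i in range(1,c):
        if st[i,4]>40: print(n,ce[i],st[i],ray(m,*ce[i],100))
E
```

```text
top [622.58596838 139.35474308] [ 604  123   36   35 1012] [ 687.13202291 -813.59185369  100.        ]
top [388.47093023 166.27906977] [381 159  16  15 172] [ 612.65374923 -119.64234492  100.        ]
side [325.80701754 124.13157895] [314 118  24  12 114] [665.114673   511.55952373 100.        ]
side [356.2016129  235.57258065] [348 231  17  10 124] [ 610.32547028 -122.59154189  100.        ]
```

View pics/topz.png

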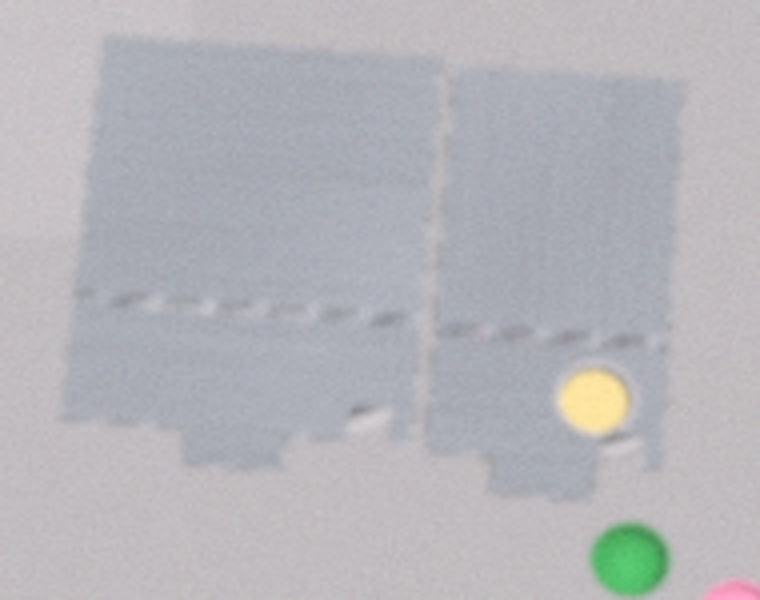

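```bash
python3 - <<'E'
from h import *
m=cams.camera_model("top")
P={k:ray(m,240+(x+.5)/4-.5,60+(y+.5)/3.75-.5,z) for k,(x,y,z) in dict(nbl=(446,66,68),nbr=(685,80,68),nfl=(428,452,68),nfr=(662,468,68),tabl=(488,492,66),tabr=(593,500,66),hl=(440,330,70),hr=(665,343,70),wbl=(105,37,68),wbr=(441,57,68),wfl=(64,418,68),wfr=(414,440,68),wtabl=(182,463,66),wtabr=(282,467,66),notch=(620,445,68),wnotch=(368,415,68),green=(630,560,35),cup=(595,401,104),whl=(80,293,70),).items()}
for k,p in P.items(): print(k,p.round(1)[:2])
for a,b in [("nbl","nbr"),("nfl","nfr"),("nbl","nfl"),("nbr","nfr"),("tabl","tabr"),("hl","hr"),("wbl","wbr"),("wbl","wfl"),("wfl","wfr")]:
    d=P[b]-P[a];print(a,b,np.linalg.norm(d).round(1),np.degrees(np.arctan2(d[1],d[0])).round(2))
E
```

```text
nbl [904.4 -17. ]
nbr [ 890.  -202.1]
nfl [578.5   2.5]
nfr [ 563.8 -172.5]
tabl [545.9 -42. ]
tabr [ 538.7 -120.4]
hl [678.4  -8.2]
hr [ 665.9 -178.1]
wbl [933.  248.8]
wbr [912.3 -13.3]
wfl [609.  276.6]
wfr [588.4  12.8]
wtabl [571.7 187.5]
wtabr [567.7 112.3]
notch [ 582.8 -141.7]
wnotch [609.2  47.2]
green [ 494.1 -151.5]
cup [ 610.9 -118.7]
whl [712.3 265.5]
nbl nbr 185.7 -94.45
nfl nfr 175.6 -94.81
nbl nfl 326.5 176.57
nbr nfr 327.5 174.81
tabl tabr 78.7 -95.27
hl hr 170.4 -94.23
wbl wbr 262.9 -94.52
wbl wfl 325.2 175.09
wfl wfr 264.6 -94.47
```

Measured geometry checks out: the cover is 326 mm long, the hinge is at (671,-92) and the tab edge at (541,-82). The cup is at (611,-120), 33 mm right of the pan's midline and 58 mm in front of the hinge. The pan yaw is about -4.6° in its length axis. Next I turn the tool to match the pan and move over the cup.

Emit:
play_rows(series=[[-1,0,0,0,-7.27],[-1,0,0,0,-7.27],[-1,0,0,0,-7.27],[-1,0,0,0,0]])

```text
time_s: 0.6
tool_pos: [244.0, 492.8, 231.1]
ee_rot: [-0.0, 0.039, 0.999, -0.0]
wrist_force: [1.0, -0.1, -0.3]
opening: 0.999
grip_force: 0.0
```

Emit:
play_rows(series=[[-1,-0.0277,-0.0388,0,0],[-1,-0.0277,-0.0388,0,0],[-1,-0.0277,-0.0388,0,0],[-1,-0.0277,-0.0388,0,0],[-1,-0.0277,-0.0388,0,0]])

```text
time_s: 1.1
tool_pos: [367.3, 287.0, 231.4]
ee_rot: [0.0, 0.041, 0.999, 0.0]
wrist_force: [0.7, 0.2, -0.8]
opening: 1.0
grip_force: 0.0
```

Emit:
play_rows(series=[[-1,-0.0277,-0.0388,0,0],[-1,-0.0277,-0.0388,0,0],[-1,-0.0277,-0.0388,0,0],[-1,-0.0277,-0.0388,0,0],[-1,-0.0277,-0.0388,0,0]])

```text
time_s: 1.6
tool_pos: [490.2, 82.3, 231.4]
ee_rot: [0.0, 0.042, 0.999, 0.0]
wrist_force: [0.7, 0.5, 0.4]
opening: 1.001
grip_force: 0.0
```

Emit:
play_rows(series=[[-1,-0.0277,-0.0388,0,0],[-1,-0.0277,-0.0388,0,0],[-1,-0.0277,-0.0388,0,0],[-1,-0.0277,-0.0388,0,0],[-1,-0.0277,-0.0388,0,0]])

```text
time_s: 2.1
tool_pos: [612.9, -122.0, 231.1]
ee_rot: [-0.0, 0.042, 0.999, 0.0]
wrist_force: [1.3, 0.4, 0.5]
opening: 0.998
grip_force: 0.0
```

Emit:
play_rows(series=[[-1,0,0,0,0],[-1,0,0,0,0]])

```text
time_s: 2.3
tool_pos: [612.1, -121.1, 230.3]
ee_rot: [-0.001, 0.042, 0.999, 0.0]
wrist_force: [-0.2, 0.3, -0.8]
opening: 0.998
grip_force: 0.0
```

```bash
python3 - <<'E'
from h import *
s=telemetry.read_state();im=cams.read_camera("wrist");cv2.imwrite("pics/w1.png",im);m=cams.camera_model("wrist")
print(s["tool_pos"],s["ee_rot"],{k:np.round(v,3).tolist() for k,v in m.items() if not isinstance(v,str)})
E
```

```text
[ 612.12526167 -121.11942313  230.25205279] [-8.35762220e-04  4.19923536e-02  9.99117487e-01  4.36443396e-04] {'fx': 307.767, 'fy': 307.767, 'cx': 322.567, 'cy': 201.68, 'T_tool_cam': [[-0.001, 0.957, 0.291, 73.352], [1.0, 0.001, 0.0, 0.162], [-0.0, 0.291, -0.957, -143.22], [0.0, 0.0, 0.0, 1.0]]}
```

View pics/w1.png

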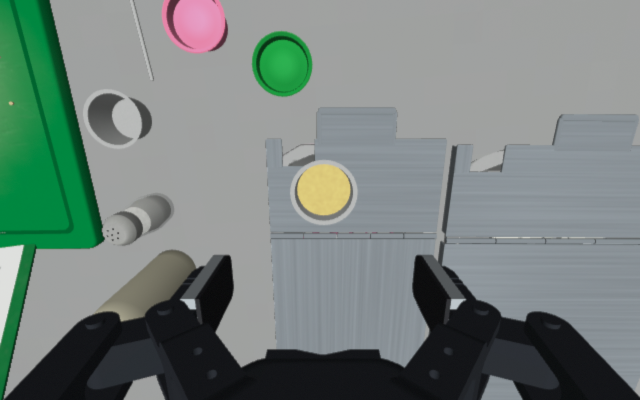

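The wrist view shows the cup at (324,190), the flap hinges at row ~236, and the cut-outs at the front right of both flaps. I'll refine the cup, hinge and tab positions from this view.

```bash
cat >> h.py <<'E'
def wm(s):
    m=dict(cams.camera_model("wrist"));T=np.eye(4);T[:3,:3]=R.from_quat(np.roll(s["ee_rot"],-1)).as_matrix();T[:3,3]=s["tool_pos"]
    m["cam_to_world"]=T@np.array(m["T_tool_cam"]);return m
H=np.array([671.4,-92.3]);EY=np.array([.9968,-.0802]);EX=np.array([-.0802,-.9968])
def pan(p): d=np.array(p)[:2]-H;return (d@EX).round(1),(d@EY).round(1)
def yel(im):
    k=cv2.inRange(cv2.cvtColor(im,cv2.COLOR_BGR2HSV),(18,80,80),(34,255,255));c,l,st,ce=cv2.connectedComponentsWithStats(k)
    return [(ce[i],st[i]) for i in range(1,c) if st[i,4]>40]
E
python3 - <<'E'
from h import *
s=telemetry.read_state();m=wm(s);im=cv2.imread("pics/w1.png")
for c,st in yel(im): print(c,st,ray(m,*c,102),pan(ray(m,*c,102)))
for n,u,v,z in[("tabL",396,108,68),("tabR",317,108,68),("hR",272,236,70),("hL",440,236,70),("nfl",446,139,68),("nfr",267,139,68),("notchtop",290,166,68),("wfr",457,146,68),("wnotch",471,171,68),("wnotch2",503,171,68),("green",282,64,37)]:
    p=ray(m,u,v,z);print(n,p.round(1)[:2],pan(p))
print(pan(s["tool_pos"]))
E
```

```text
[323.27902622 189.24672285] [ 297  164   54   51 2136] [ 609.14509647 -118.84566133  102.        ] (np.float64(31.5), np.float64(-59.9))
tabL [544.2 -44. ] (np.float64(-38.0), np.float64(-130.7))
tabR [ 537.9 -118.9] (np.float64(37.2), np.float64(-130.9))
hR [ 664.2 -178.2] (np.float64(86.2), np.float64(-0.3))
hL [6.791e+02 6.000e-01] (np.float64(-93.2), np.float64(0.3))
nfl [577.3   4.4] (np.float64(-88.9), np.float64(-101.6))
nfr [ 562.8 -170.2] (np.float64(86.3), np.float64(-102.0))
notchtop [ 591.2 -150.8] (np.float64(64.7), np.float64(-75.3))
wfr [585.   15.4] (np.float64(-100.5), np.float64(-94.7))
wnotch [611.4  30.6] (np.float64(-117.7), np.float64(-69.7))
wnotch2 [614.   62.8] (np.float64(-150.0), np.float64(-69.6))
green [ 492.7 -150.8] (np.float64(72.6), np.float64(-173.5))
(np.float64(32.3), np.float64(-57.2))
```

Emit:
play_rows(series=[[-1,0,0.001,0.04,0],[-1,0,0,0.04,0],[-1,0,0,0.035,0],[-1,0,0,0.025,0],[-1,0,0,0.016,0]])

```text
time_s: 2.85
tool_pos: [610.4, -116.6, 73.4]
ee_rot: [-0.002, 0.039, 0.999, 0.001]
wrist_force: [-0.6, 0.4, -0.3]
opening: 1.0
grip_force: 0.0
```

Emit:
play_rows(series=[[-0.5,0,0,0,0],[-0.5,0,0,0,0],[-0.5,0,0,0,0]])

```text
time_s: 3.15
tool_pos: [613.2, -118.8, 77.1]
ee_rot: [0.001, 0.039, 0.999, -0.0]
wrist_force: [0.5, 0.1, 1.1]
opening: 0.75
grip_force: 0.0
```

```bash
python3 - <<'E'
from h import *
s=telemetry.read_state();im=cams.read_camera("wrist");m=wm(s)
for c,st in yel(im): print(c,st,pan(ray(m,*c,102)))
print(s["tool_pos"],pan(s["tool_pos"]),s["opening"])
cv2.imwrite("pics/w2.png",im)
E
```

```text
[320.15766119 271.5063952 ] [ 267  228  108   90 7662] (np.float64(32.0), np.float64(-61.8))
[ 613.19241822 -118.75218381   77.12629362] (np.float64(31.0), np.float64(-55.9)) 0.7498836099562295
```

View pics/w2.png

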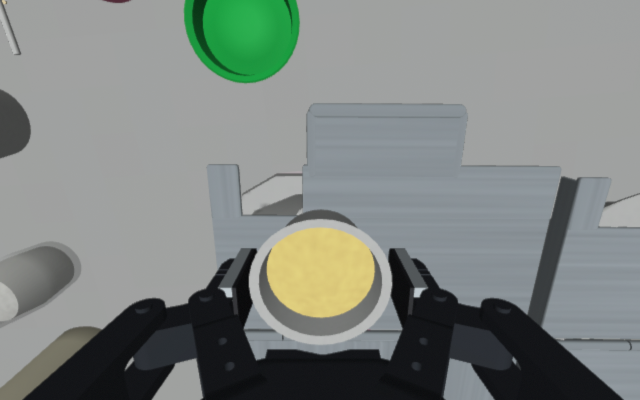

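The cup sits centred between the open fingers with about 1–2 mm clearance per side, so it isn't gripped. I'll move the pads 4 mm towards the robot, loosen slightly, and push a short way.

Emit:
play_rows(series=[[-0.57,0.004,0,0.002,0],[-0.57,0,0.004,0,0],[-0.57,0,0.006,0,0],[-0.57,0,0.008,0,0],[-0.57,-0.0005,0.008,0,0]])

```text
time_s: 3.7
tool_pos: [611.0, -92.3, 73.4]
ee_rot: [0.0, 0.04, 0.999, -0.0]
wrist_force: [0.8, 0.5, 0.3]
opening: 0.782
grip_force: 0.4
```

Emit:
play_rows(series=[[-0.57,-0.0005,0.008,0,0],[-0.57,-0.0005,0.008,0,0],[-0.57,-0.0005,0.008,0,0]])

```text
time_s: 4.0
tool_pos: [614.4, -68.3, 73.3]
ee_rot: [0.0, 0.039, 0.999, 0.0]
wrist_force: [-0.4, 0.1, 0.0]
opening: 0.784
grip_force: 0.4
```

```bash
python3 - <<'E'
from h import *
s=telemetry.read_state();im=cams.read_camera("wrist");m=wm(s)
for c,st in yel(im): print(c,st,pan(ray(m,*c,102)))
print(s["tool_pos"],pan(s["tool_pos"]),s["opening"],s["wrist_force"])
S=cams.read_camera("side")
for c,st in yel(S): print(c,st,pan(ray(cams.camera_model("side"),*c,102)))
cv2.imwrite("pics/c3.png",np.hstack([im[150:,150:500],cv2.resize(S[180:280,300:440],(350,250))]))
E
```

```text
[314.29151854 280.01180802] [ 260  236  110   90 7876] (np.float64(-16.0), np.float64(-62.7))
[614.41302663 -68.26485723  73.29543746] (np.float64(-19.4), np.float64(-58.7)) 0.7842201615543736 [-0.4213004   0.11636621  0.0464374 ]
[348.6097561  223.75609756] [345 220   7   9  41] (np.float64(-14.1), np.float64(-71.5))
```

View pics/c3.png

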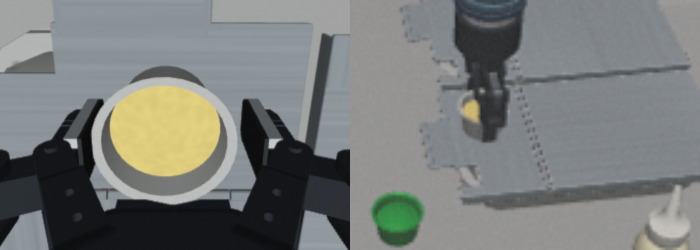

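The cup slides upright with the pushing pad against its rim. I continue across the gap onto the wide cover.

Emit:
play_rows(series=[[-0.57,-0.0008,0.01,0,0],[-0.57,-0.0008,0.01,0,0],[-0.57,-0.0008,0.01,0,0],[-0.57,-0.0008,0.01,0,0],[-0.57,-0.0008,0.01,0,0]])

```text
time_s: 4.6
tool_pos: [622.3, -18.6, 73.3]
ee_rot: [-0.0, 0.039, 0.999, 0.0]
wrist_force: [0.0, -0.6, -0.4]
opening: 0.784
grip_force: 0.3
```

Emit:
play_rows(series=[[-0.57,-0.0008,0.01,0,0],[-0.57,-0.0008,0.01,0,0],[-0.57,-0.0008,0.01,0,0],[-0.57,-0.0008,0.01,0,0],[-0.57,-0.0008,0.01,0,0]])

```text
time_s: 5.1
tool_pos: [630.2, 30.8, 73.2]
ee_rot: [-0.0, 0.04, 0.999, 0.0]
wrist_force: [0.1, -0.5, 0.4]
opening: 0.782
grip_force: 0.3
```

```bash
python3 - <<'E'
from h import *
s=telemetry.read_state();im=cams.read_camera("wrist");m=wm(s)
for c,st in yel(im): print(c,st,pan(ray(m,*c,102)))
print(s["tool_pos"],pan(s["tool_pos"]),s["opening"],s["wrist_force"])
E
```

```text
[314.07533072 272.49314062] [ 259  227  112   93 8164] (np.float64(-115.9), np.float64(-58.5))
[630.24818333  30.77647145  73.2449524 ] (np.float64(-119.4), np.float64(-50.9)) 0.7823119353457785 [ 0.12667024 -0.52058064  0.4406542 ]
```

Emit:
play_rows(series=[[-0.57,0,0.01,0,0],[-0.57,0,0.01,0,0],[-0.57,0,0.01,0,0],[-0.57,0,0.01,0,0],[-0.57,0,0.01,0,0]])

```text
time_s: 5.65
tool_pos: [634.2, 80.6, 73.3]
ee_rot: [0.0, 0.04, 0.999, 0.0]
wrist_force: [-0.1, -0.6, 0.8]
opening: 0.787
grip_force: 0.3
```

Emit:
play_rows(series=[[-0.57,0,0.01,0,0],[-0.57,0,0.01,0,0],[-0.57,0,0.007,0,0],[-0.57,0,0.003,0,0],[-0.57,0,0,0,0]])

```text
time_s: 6.15
tool_pos: [636.5, 110.2, 73.3]
ee_rot: [-0.0, 0.039, 0.999, 0.0]
wrist_force: [-1.1, -0.2, 0.6]
opening: 0.784
grip_force: 0.0
```

Emit:
play_rows(series=[[-1,0,0,0,0],[-1,0,0,0,0],[-1,0,0,0,0]])

```text
time_s: 6.45
tool_pos: [636.5, 109.3, 73.3]
ee_rot: [-0.0, 0.04, 0.999, 0.0]
wrist_force: [-0.1, -0.4, -0.2]
opening: 1.005
grip_force: 0.0
```

```bash
python3 - <<'E'
from h import *
s=telemetry.read_state();im=cams.read_camera("wrist");m=wm(s)
for c,st in yel(im): print(c,st,pan(ray(m,*c,102)))
print(s["tool_pos"],pan(s["tool_pos"]),s["opening"],s["wrist_force"])
E
```

```text
[317.91808789 275.69351425] [ 263  231  111   92 8033] (np.float64(-196.3), np.float64(-57.0))
[636.50236511 109.29797228  73.31304618] (np.float64(-198.2), np.float64(-51.0)) 1.0046083483433292 [-0.1041105  -0.39565419 -0.23983912]
```

The cup stands upright on the wide cover at (-196,-57) in pan axes, well past the gap and the cut-out. I'll lift off, shut the fingers, and go in front of the tab.

Emit:
play_rows(series=[[-1,0,0,-0.02,0],[-1,0,0,-0.03,0],[-1,0,0,-0.04,0],[-1,0,0,-0.04,0],[0,0.0268,-0.0396,0,0]])

```text
time_s: 7.0
tool_pos: [612.9, 74.5, 210.5]
ee_rot: [0.008, 0.038, 0.999, 0.001]
wrist_force: [1.4, -0.9, -0.1]
opening: 0.858
grip_force: 0.0
```

Emit:
play_rows(series=[[1,0.0268,-0.0396,0,0],[1,0.0268,-0.0396,0,0],[1,0.0268,-0.0396,0,0],[1,0.0268,-0.0396,0,0],[1,0,0,0,0]])

```text
time_s: 7.5
tool_pos: [484.1, -80.9, 203.5]
ee_rot: [-0.001, 0.042, 0.999, -0.001]
wrist_force: [0.9, 0.6, 1.1]
opening: 0.0
grip_force: 0.0
```

```bash
python3 - <<'E'
from h import *
s=telemetry.read_state();im=cams.read_camera("wrist");m=wm(s)
print(s["tool_pos"],pan(s["tool_pos"]),s["opening"],s["wrist_force"])
S=cams.read_camera("side")
for c,st in yel(S): print(c,st,pan(ray(cams.camera_model("side"),*c,102)))
cv2.imwrite("pics/c4.png",np.hstack([im[:,120:520],cv2.resize(S[90:250,260:420],(400,400))]))
E
```

```text
[484.07376785 -80.92729102 203.49445115] (np.float64(3.7), np.float64(-187.6)) 0.00040687599593299076 [0.85464915 0.55948173 1.13257891]
[330.92307692 125.23076923] [324 121  14   9  65] (np.float64(-586.4), np.float64(-36.0))
[344.32876712 186.30136986] [338 183  14   7  73] (np.float64(-190.9), np.float64(-52.5))
```

View pics/c4.png

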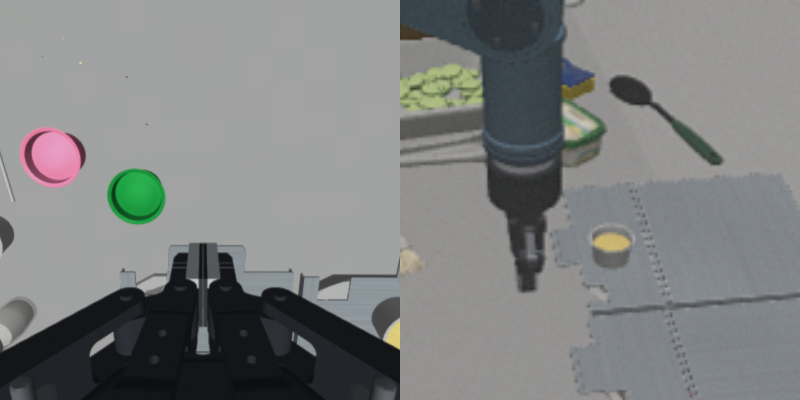

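Emit:
play_rows(series=[[1,0,0,0.04,0],[1,0,0,0.04,0],[1,0,0,0.04,0],[1,0,0,0.028,0],[1,0,0,0.01,0]])

```text
time_s: 8.1
tool_pos: [486.0, -75.2, 42.4]
ee_rot: [-0.002, 0.039, 0.999, 0.001]
wrist_force: [-1.2, 0.0, -0.6]
opening: 0.004
grip_force: 0.0
```

Emit:
play_rows(series=[[1,-0.015,0.003,0,0],[1,-0.014,0,0,0],[1,-0.008,0,0,0],[1,-0.004,0,0,0],[1,0,0,0,0]])

```text
time_s: 8.6
tool_pos: [528.7, -77.1, 45.6]
ee_rot: [0.0, 0.039, 0.999, -0.0]
wrist_force: [-0.4, -0.0, -0.1]
opening: 0.0
grip_force: 0.0
```

Emit:
play_rows(series=[[1,-0.002,0,0,0],[1,0,0,0,0]])

```text
time_s: 8.8
tool_pos: [529.2, -77.1, 45.3]
ee_rot: [-0.001, 0.04, 0.999, 0.0]
wrist_force: [-4.0, 0.4, 2.2]
opening: 0.001
grip_force: 2.0
```

Emit:
play_rows(series=[[1,-0.002,0,0,0],[1,0,0,0,0]])

```text
time_s: 9.0
tool_pos: [529.3, -77.1, 45.0]
ee_rot: [-0.003, 0.039, 0.999, 0.001]
wrist_force: [-10.5, 0.1, 7.2]
opening: -0.001
grip_force: 5.0
```

Emit:
play_rows(series=[[1,0.0005,0,-0.003,0],[1,0,0,-0.003,0]])

```text
time_s: 9.2
tool_pos: [529.2, -77.1, 50.4]
ee_rot: [-0.002, 0.04, 0.999, 0.001]
wrist_force: [-5.4, -0.1, 0.0]
opening: -0.002
grip_force: 2.9
```

Emit:
play_rows(series=[[1,0,0,-0.004,0],[1,-0.0005,0,-0.005,0]])

```text
time_s: 9.4
tool_pos: [529.7, -77.1, 59.4]
ee_rot: [-0.003, 0.04, 0.999, 0.001]
wrist_force: [-6.4, -0.2, -1.3]
opening: -0.005
grip_force: 3.0
```

```bash
python3 - <<'E'
from h import *
s=telemetry.read_state();im=cams.read_camera("wrist");m=wm(s)
print(s["tool_pos"],pan(s["tool_pos"]),s["wrist_force"])
S=cams.read_camera("side")
cv2.imwrite("pics/c5.png",np.hstack([im[:,120:520],cv2.resize(S[170:270,300:400],(400,400))]))
E
```

```text
[529.72447476 -77.113629    59.37998438] (np.float64(-3.8), np.float64(-142.4)) [-6.35835195 -0.23745195 -1.31987628]
```

View pics/c5.png

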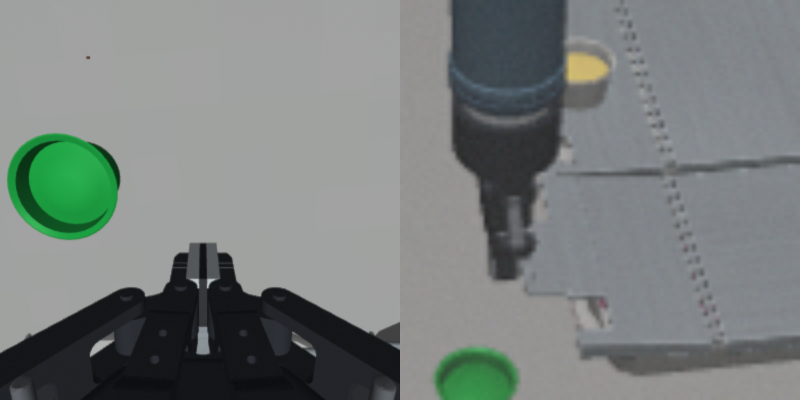

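The downward 1.3 N on the tool with the tab edge held suggests the flap is rising with the fingertips. I continue along the arc and watch the force.

Emit:
play_rows(series=[[1,-0.0004,0,-0.004,0],[1,-0.0005,0,-0.004,0],[1,-0.0006,0,-0.004,0],[1,-0.0007,0,-0.004,0],[1,-0.0008,0,-0.004,0]])

```text
time_s: 10.0
tool_pos: [533.1, -77.4, 79.7]
ee_rot: [-0.002, 0.04, 0.999, 0.001]
wrist_force: [-5.3, -0.2, 0.8]
opening: -0.0
grip_force: 2.7
```

```bash
python3 - <<'E'
from h import *
s=telemetry.read_state();print(s["tool_pos"],pan(s["tool_pos"]),s["wrist_force"],s["ft_torque"])
m=cams.camera_model("side");S=cams.read_camera("side")
for th in(0,.15,.25,.4):
    for x in (89,):
        q=H+EX*x-EY*100*np.cos(th);print(th,np.round(proj(m,[*q,68+100*np.sin(th)]),1))
g=cv2.cvtColor(S,cv2.COLOR_BGR2GRAY);print(g[240:268,342:352].T)
cv2.imwrite("pics/c6.png",cv2.resize(S[170:270,300:400],(600,600)))
E
```

```text
[533.09820358 -77.41382464  79.68637922] (np.float64(-3.7), np.float64(-139.1)) [-5.31172034 -0.2202897   0.81750412] [ 0.06541995  0.88705651 -0.02551056]
0 [344.9 258.5]
0.15 [345.5 254.9]
0.25 [346.4 252.5]
0.4 [348.3 248.8]
[[116 127 159 126 126 141 145 141 143 148 149 149 146 147 147 147 148 150
  147 149 146 149 149 148 145 146 146 147]
 [122 158 164 165 154 135 141 125 127 146 144 145 145 146 151 148 151 147
  148 149 147 148 147 147 148 147 144 150]
 [117 154 165 163 164 162 164 162 152 133 138 112 115 142 147 141 147 150
  149 149 148 148 147 148 147 149 149 148]
 [127 132 153 157 158 165 166 165 149 140 140 103  90 116 125 117 143 148
  148 149 150 149 148 148 148 146 149 146]
 [138  85 100 118 134 152 155 154 151 140 136 137 142  94  91 103 147 147
  147 148 147 146 147 147 148 149 149 147]
 [137  93  89  90  89  84  93 116 139 137 135 133 142  95  87  90 142 152
  151 147 147 148 147 149 147 149 149 150]
 [134 108 110 104 101 103  89  88  79 131 135 135 142  99  90  88 128 149
  147 148 148 150 148 150 150 148 148 147]
 [139 111 160 153 134 120 107 103  93 134 134 136 143  99  91  87 103 136
  151 148 151 148 150 147 147 149 146 149]
 [139 104 154 151 126  96 119 146 140 152 139 136 144 101  90  86 111 103
  131 145 148 149 147 150 149 150 148 145]
 [136 114 130 119 110 108 102 124 162 153 140 136 137 102  89  89 116  98
   70 111 142 147 150 151 148 148 149 150]]
```

View pics/c6.png

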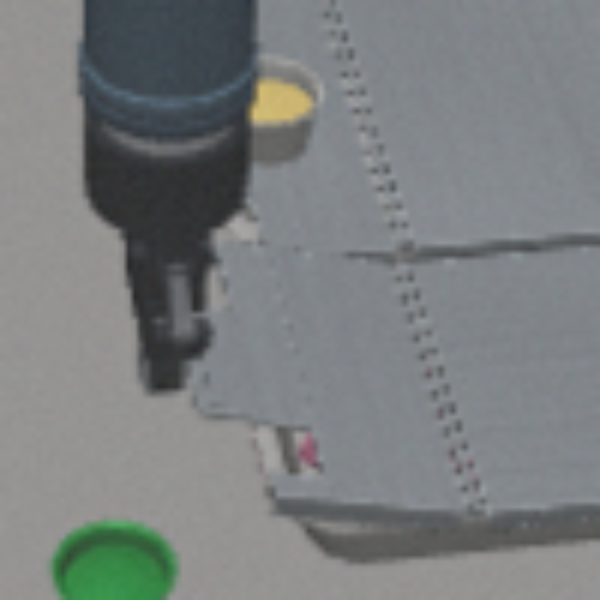

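The side view shows the flap's front right corner at about (345,253), lifted to roughly 0.27 rad, with shadow under it. The tab edge rests against the fingers, so I follow the hinge arc at about 0.5 rad/s.

Emit:
play_rows(series=[[1,-0.0019,0,-0.0063,0],[1,-0.002,0,-0.0062,0],[1,-0.0025,0,-0.006,0],[1,-0.0026,0,-0.0061,0]])

```text
time_s: 10.45
tool_pos: [542.0, -78.2, 104.6]
ee_rot: [-0.002, 0.04, 0.999, 0.0]
wrist_force: [-6.7, 0.3, 0.7]
opening: -0.001
grip_force: 3.5
```

Emit:
play_rows(series=[[1,-0.0031,0,-0.0058,0],[1,-0.0032,0,-0.0057,0],[1,-0.0036,0,-0.0055,0],[1,-0.0038,0,-0.0055,0]])

```text
time_s: 10.85
tool_pos: [555.8, -79.3, 127.5]
ee_rot: [-0.002, 0.04, 0.999, 0.0]
wrist_force: [-7.7, 0.5, 5.4]
opening: 0.003
grip_force: 4.0
```

```bash
python3 - <<'E'
from h import *
s=telemetry.read_state();print(s["tool_pos"],pan(s["tool_pos"]),s["wrist_force"])
m=cams.camera_model("side");S=cams.read_camera("side")
for th in(0.3,.5,.6,.7,.8):
    q=H+EX*89-EY*100*np.cos(th);print(th,np.round(proj(m,[*q,68+100*np.sin(th)]),1))
g=cv2.cvtColor(S,cv2.COLOR_BGR2GRAY);print(g[232:262,345:362:2].T)
cv2.imwrite("pics/c7.png",S)
E
```

```text
[555.76889041 -79.3499568  127.53088737] (np.float64(-3.6), np.float64(-116.3)) [-7.7292037   0.50156538  5.40719162]
0.3 [346.9 251.2]
0.5 [350.  246.5]
0.6 [352.  244.1]
0.7 [354.3 241.9]
0.8 [356.9 239.8]
[[106  98  95  89  88 100 116 119 147 151 156 156 162 163 163 165 165 164
  163 142 101 116 148 146 148 147 146 144 147 149]
 [130 128 123 117 113 103 101  94  96  92  89  91  88  87  91 113 151 165
  165 164 163 140 112 136 148 149 147 146 149 148]
 [133 133 134 131 131 121 130 151 163 165 167 156 129 124 103 104  98  97
  126 151 161 162 163 131 124 138 148 146 148 148]
 [112 135 141 136 136 156 163 138 155 161 131 114 113 116  99 125 163 168
  167 152 156 162 165 161 142  97  68 110 143 150]
 [112 117 140 142 159 162 165 139 125 126 136 108  91  91  87  76 121 148
  126 151 159 149 161 165 141 140  97  84  75 110]
 [123 110 117 138 160 162 164 166 142 126 124 134 102  92  92  90  81 134
  147 127 114 118 158 163 144 135 128  94  87  83]
 [122 122 130 138 139 132 103 153 135 110 122 126 134 100  90  90  89  75
  158 167 129  96 154 165 157 134 134  98  90  86]
 [122 125 124 123 125 123 120 122 126 131 140 125 124 132 101  91  92  93
  114 159 139 109 131 160 162 137 122  98  93  94]
 [124 123 124 125 123 128 125 127 123 122 126 123 123 125 132  97  90  90
   97 135 127  99 157 164 165 142 117  97  90  95]]
```

Emit:
play_rows(series=[[1,-0.0032,0,-0.0065,0],[1,-0.0041,0,-0.005,0],[1,-0.0046,0,-0.0046,0],[1,-0.0048,0,-0.0045,0]])

```text
time_s: 11.3
tool_pos: [575.1, -81.1, 148.6]
ee_rot: [0.0, 0.04, 0.999, -0.0]
wrist_force: [-1.9, 0.7, 2.0]
opening: -0.002
grip_force: 1.4
```

Emit:
play_rows(series=[[1,-0.005,0,-0.0042,0],[1,-0.0053,0,-0.0039,0],[1,-0.0055,0,-0.0036,0],[1,-0.0055,0,-0.0035,0]])

```text
time_s: 11.7
tool_pos: [596.6, -82.9, 163.4]
ee_rot: [0.0, 0.04, 0.999, -0.0]
wrist_force: [-0.6, -0.7, -0.2]
opening: -0.001
grip_force: 0.3
```

Emit:
play_rows(series=[[1,-0.0058,0,-0.003,0],[1,-0.0059,0,-0.003,0],[1,-0.0061,0,-0.0024,0],[1,-0.0062,0,-0.0023,0]])

```text
time_s: 12.1
tool_pos: [620.4, -84.7, 174.0]
ee_rot: [0.0, 0.04, 0.999, -0.0]
wrist_force: [-0.7, -0.0, -0.2]
opening: 0.0
grip_force: 0.2
```

Emit:
play_rows(series=[[1,-0.0063,0,-0.0018,0],[1,-0.0065,0,-0.0017,0],[1,-0.0065,0,-0.001,0],[1,-0.0065,0,-0.001,0]])

```text
time_s: 12.5
tool_pos: [646.1, -86.7, 179.4]
ee_rot: [0.0, 0.04, 0.999, 0.0]
wrist_force: [-0.5, -0.7, -1.1]
opening: -0.0
grip_force: 0.1
```

```bash
python3 - <<'E'
from h import *
s=telemetry.read_state();print(s["tool_pos"],pan(s["tool_pos"]),s["wrist_force"])
m=cams.camera_model("side");S=cams.read_camera("side")
for th in(1,1.3,1.5,1.6):
    q=H+EX*89-EY*100*np.cos(th);print(th,np.round(proj(m,[*q,68+100*np.sin(th)]),1))
cv2.imwrite("pics/c8.png",cv2.resize(S[150:280,300:470],None,fx=4,fy=4))
E
```

```text
[646.07393207 -86.66584517 179.44251888] (np.float64(-3.6), np.float64(-25.7)) [-0.46239243 -0.66032928 -1.13406776]
1 [362.9 236.1]
1.3 [373.1 231.9]
1.5 [380.4 230.3]
1.6 [384.1 229.9]
```

View pics/c8.png

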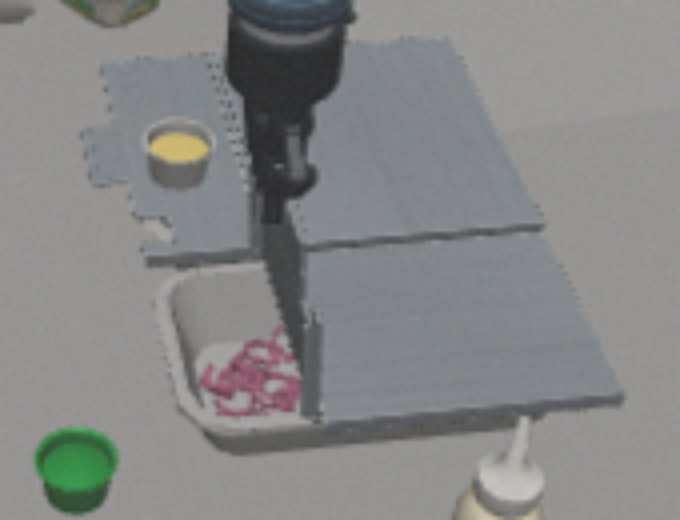

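The side view shows the flap nearly upright, the cup upright on the wide flap at (178,150) in the crop, and the wide pan closed. I push it over past upright.

Emit:
play_rows(series=[[1,-0.0065,0,0,0],[1,-0.0065,0,0,0],[1,-0.0065,0,0,0],[1,-0.0065,0,0,0]])

```text
time_s: 12.95
tool_pos: [672.0, -88.7, 179.3]
ee_rot: [-0.0, 0.04, 0.999, 0.0]
wrist_force: [-0.1, -0.6, 0.1]
opening: 0.004
grip_force: 0.1
```

Emit:
play_rows(series=[[1,-0.0065,0,0,0],[1,-0.0065,0,0,0],[1,-0.0065,0,0,0],[1,-0.006,0,0,0],[1,0,0,0,0]])

```text
time_s: 13.45
tool_pos: [697.6, -90.8, 179.2]
ee_rot: [0.0, 0.04, 0.999, -0.0]
wrist_force: [0.8, 0.5, 0.3]
opening: -0.002
grip_force: 0.0
```

Emit:
play_rows(series=[[1,0.01,0,-0.01,0],[1,0.02,0,-0.02,0],[1,0.03,0,-0.02,0],[1,0.035,0,0,0],[1,0.035,0,0,0]])

```text
time_s: 13.95
tool_pos: [565.6, -80.3, 231.1]
ee_rot: [0.001, 0.039, 0.999, -0.0]
wrist_force: [-0.3, 0.5, -0.3]
opening: -0.001
grip_force: 0.0
```

Emit:
play_rows(series=[[1,0.035,0,0,0],[1,0.035,0,0,0],[1,0.02,0,0,0],[1,0,0,0,0],[1,0,0,0,0]])

```text
time_s: 14.45
tool_pos: [477.6, -73.4, 230.5]
ee_rot: [0.001, 0.04, 0.999, -0.0]
wrist_force: [-0.6, -0.5, -0.3]
opening: -0.003
grip_force: 0.0
```

Emit:
play_rows(series=[[1,0,0,0,0],[1,0,0,0,0],[1,0,0,0,0],[1,0,0,0,0],[1,0,0,0,0]])

```text
time_s: 14.95
tool_pos: [477.7, -73.3, 229.2]
ee_rot: [-0.0, 0.04, 0.999, 0.0]
wrist_force: [-0.0, 0.1, -0.2]
opening: -0.002
grip_force: 0.0
```

```bash
python3 - <<'E'
from h import *
s=telemetry.read_state();print(s["tool_pos"],s["wrist_force"],s["time_s"])
m=cams.camera_model("side");S=cams.read_camera("side");S0=cv2.imread("pics/side0.png")
for c,st in yel(S): print(c,st,pan(ray(m,*c,102)))
T=cams.read_camera("top");mt=cams.camera_model("top")
for c,st in yel(T): print("top",c,pan(ray(mt,*c,102)))
# colours: pan inside (pink filling) at flap area; flap profile seen beside the cover
h=cv2.cvtColor(S,cv2.COLOR_BGR2HSV);k=cv2.inRange(h,(155,60,60),(179,255,255));print("pink px in side pan region",k[200:262,325:375].sum()//255)
# row profile: right edge of cover column at several pan positions, before/after
for ey in(30,60,90):
    u,v=np.round(proj(m,[*(H+EX*89+EY*ey),68])).astype(int);print(ey,u,v);print(S0[v-12:v+6,u].mean(1).astype(int));print(S[v-12:v+6,u].mean(1).astype(int))
for ey in(130,):
    for th in(3.05,2.4): 
        q=H+EX*0-EY*131*np.cos(th);u,v=np.round(proj(mt,[*q,70+131*np.sin(th)])).astype(int);print(th,u,v,T[v-10:v+10,u].mean(1).astype(int),cv2.imread("pics/top0.png")[v-10:v+10,u].mean(1).astype(int))
E
```

```text
[477.70313313 -73.3215721  229.16402898] [-1.31668131e-04  6.30538467e-02 -2.11381085e-01] 14.95
[329.14634146 125.13414634] [321 121  17   9  82] (np.float64(-588.2), np.float64(-43.0))
[344.32876712 186.30136986] [338 183  14   7  73] (np.float64(-190.9), np.float64(-52.5))
top [622.57946693 139.31885489] (np.float64(716.4), np.float64(73.0))
top [311.05232558 159.20348837] (np.float64(-197.0), np.float64(-51.5))
pink px in side pan region 219
30 390 254
[120 125 122 124 126 124 125 128 126 125 124 126 131  93  82  80  83  82]
[133 133 132 129 135 131 135 136 132  97  86 103 134 103  88  89  90  92]
60 400 253
[122 122 120 123 124 121 121 125 125 126 120 125 124  90  77  82  81  81]
[136 135 134 131 131 132 133 140  92  87  83 129 139  96  87  88  91  91]
90 410 252
[122 123 122 121 124 124 122 121 125 126 122 124 129  90  80  87  82  83]
[129 132 129 131 135 129 130 112  94  89  97 133 141 100  87  94  89  87]
3.05 380 107 [ 98  98  97  97  99  98  96  97  98  97  94  96  94  97  98  96  97 100
  99  98] [98 98 98 96 98 97 96 96 95 98 96 98 95 94 95 94 96 95 97 97]
2.4 383 109 [ 98  96  98  98  95  97  97  95  95  95  96  95  97  97  97  98  99 100
  98 100] [96 97 97 97 95 96 97 97 95 96 94 97 95 94 94 97 96 95 94 96]
```

The flap's dark edge sits 3–5 px above the back cover's edge all the way along, which fits about 3.05 rad. I'll wait briefly, confirm nothing still moves and the pans haven't shifted, then hand in.

Emit:
play_rows(series=[[1,0,0,0,0],[1,0,0,0,0],[1,0,0,0,0],[1,0,0,0,0],[1,0,0,0,0]])

```text
time_s: 15.55
tool_pos: [477.5, -73.3, 229.4]
ee_rot: [0.0, 0.04, 0.999, -0.0]
wrist_force: [0.1, -0.1, 0.2]
opening: -0.002
grip_force: 0.0
```

```bash
python3 - <<'E'
from h import *
m=cams.camera_model("side");S=cams.read_camera("side");S0=cv2.imread("pics/side0.png")
for ey in(30,60,90):
    u,v=np.round(proj(m,[*(H+EX*89+EY*ey),68])).astype(int);print(S[v-12:v+6,u].mean(1).astype(int))
for th in (3.05,2.9,2.7):
    print(th,[np.round(proj(m,[*(H+EX*89-EY*r*np.cos(th)),68+r*np.sin(th)]),1).tolist() for r in(30,60,90)])
for n in("side","top"):
    A=cv2.imread(f"pics/{n}0.png");B=cams.read_camera(n)
    u,v=np.round(proj(cams.camera_model(n),[*(H+EX*89+EY*224),68])).astype(int)
    u2,v2=np.round(proj(cams.camera_model(n),[*(H-EX*350+EY*230),68])).astype(int)
    for a,b in((u,v),(u2,v2)):
        f=lambda I:np.float32(cv2.cvtColor(I[b-10:b+11,a-10:a+11],cv2.COLOR_BGR2GRAY));print(n,a,b,cv2.phaseCorrelate(f(A),f(B),cv2.createHanningWindow((21,21),cv2.CV_32F)))
for c,st in yel(S): print(c,st)
E
```

```text
[135 131 133 131 132 132 136 136 130  95  90 103 134 100  86  87  87  86]
[134 132 135 130 132 134 133 141  88  87  84 131 139  96  89  87  90  90]
[133 129 131 131 133 128 130 115  93  89  97 128 138 100  89  93  92  89]
3.05 [[389.9, 253.2], [400.2, 251.6], [410.6, 249.9]]
2.9 [[389.8, 252.2], [400.1, 249.5], [410.5, 246.8]]
2.7 [[389.3, 250.9], [399.2, 246.9], [409.3, 242.8]]
side 455 247 ((0.001518541853105404, -0.24206594554798677), 0.9948953568107552)
side 412 160 ((0.17969625083356355, 0.12211680634960764), 1.0680435709655285)
top 410 82 ((-0.4597942391933092, -0.7051845644882917), 0.6887877525554763)
top 269 71 ((0.02778888312757921, -0.006006182065956267), 1.0806378854645624)
[329.14634146 125.13414634] [321 121  17   9  82]
[344.32876712 186.30136986] [338 183  14   7  73]
```

```bash
python3 -c "
from cell import bot
print(bot.sign_off())"
```

```text
the job is handed in; nothing more can be done
None
```

I handed the job in at about 16 s. The cup of yellow spread stands upright on the wide pan's closed cover, the narrow flap lies folded back on its cover, and the camera check showed neither pan moved by more than about 2 mm.

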